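# Dry the cup, raise the dust screen

## Robot

A 6-joint arm with a two-finger parallel gripper is mounted at the origin on the work surface. World frame = base frame: x ahead of the robot, y to its left, z up, the work surface at z = 0. Lengths are in mm, angles in rad, forces in N, time in s.
With the tool pointing down it reaches from about 325 to 900 mm from the base axis. Payload 6.1 kg.
Tool frame: the origin (TCP) lies at the very end of the fingers, on their centre line; the grasp point (between the pads) lies 19 mm behind it (env.pinch_z is the distance from the TCP to the grasp point, in mm); z points along the fingers, y is the line along which they close (so a half turn about z gives the same grasp; the last joint's range is limited). The gripper opens to 87 mm and grips with 3 to 60 N. Pads are 19 mm wide; open, the fingers measure 117 mm over their backs; the gripper's body (75 mm by 190 mm) begins 51 mm behind the grasp point.
Start: joints at [-1.455, 0.22, 1.526, -0, 1.395, -0.126], TCP at [149.65, -606.812, 222.538] pointing down, gripper open.
Joint ranges: [-2.98, 2.98], [-0.91, 2.08], [0.09, 2.57], [-1.24, 4.39], [0.2, 2.65], [-2.68, 2.68]. Speed limits (rad/s): [2.57, 2.57, 3.01, 3.14, 3.14, 3.14].

## Interface

Orientations are given as a rotation vector (axis times angle).
In Python, from bench import env, jaws, kinematics, get_image gives the robot as it stands. The module is installed in compiled form; this text tells all that it offers. Calls block until the motion is done:
- env.movep(position, orientation): joint-space move of the TCP to a pose.
- env.move_linear(position, rot=None, vel=150): straight line of the TCP; rot=None keeps the orientation; vel is the mean speed in mm/s.
- env.goto_joints(angles): joint-space move.
- jaws.command_gripper(opening): finger opening in mm; the grip force is fixed at half the most; returns when the fingers have stopped.
- env.dwell(seconds).
- kinematics.solve_ik(position, orientation): joint angles nearest the present ones, or None.
- env.sense(): the state.
- get_image(name): name is "scene" or "side" or "wrist"; returns a dict with "pixels" (480x640x3 uint8, blue, green, red), "fx", "fy", "cx", "cy" (pixels), "pose" (4x4, takes a point from camera to world coordinates). Camera axes: x right, y up, looking along -z (the intrinsics and any distortion apply to the point x, -y, -z); pixel columns grow to the right and rows downward; lengths in mm; the calibration is good to about 2 mm. A picture is of the moment at which its call begins. There is no depth.
A pose or a line that the arm cannot do raises env.IKError and nothing moves.
- env.sign_off(): hands the job in; it is judged then, once.
The state is a dict: "time_s": time; "qpos": joint angles; "qvel": joint speeds; "effort": joint torques, N m; "position": TCP position; "ee_rot": TCP orientation; "ft_force": force on the tool from outside, world axes, zero at the start; "torque": the same for the moment, N m; "finger_gap": finger opening in mm; "grip_force": force on a finger pad.
Only numpy, scipy, OpenCV 4.12 (cv2) and the standard library are available. Lean on these libraries where they do the work, as an engineer would, in place of code of your own. Each camera call takes 0.05 s, during which the arm holds its last target. There are 200 camera calls.

## Task

Take the rinsed cup from the sloping cradle, turn it mouth down and lower it gently over the empty drying peg until it rests fully down on the peg, then let go. After that fold the board's hinged dust screen up from its outward lean until it stands upright, and leave it there. Leave the cup that is already drying and the other things on the bench where they are.

Things in the scene. Friction and masses are not known exactly. Their poses are not given: they have to be found in the camera images.
- cup: The cup to be dried: a straight dark stoneware tumbler, 56 mm outside diameter, 90 mm tall, wall 4 mm, floor 6 mm thick, about 0.17 kg. Origin: centre of the outside of its closed bottom; its z axis points along the cup towards the mouth. It starts lying in the cradle, mouth outwards and 20 degrees nose down, its axis 63 to 95 mm above the bench.
- cup_in (a point): Centre of the cup's inner floor, on the cup's axis 6 mm from the origin; same axes as the cup.
- cup_rim (a point): Centre of the cup's mouth, on the cup's axis 90 mm from the origin.
- cradle: Fixed wooden cradle, foot 130 by 85 mm and 14 mm thick, two narrow sloping rails (46 mm overall width, narrower than the cup) under the cup and a low lip, 34 mm wide, that stops the lower side of its rim. Origin: centre of the foot's underside; x points, level, to where the cup's mouth faces. The sides of the cup are free for the fingers.
- board: Fixed plywood drying board, 320 (x) by 220 (y) by 18 mm, that carries the two pegs and the screen. Origin: centre of its underside; z up; the screen is hinged along its -y edge, 100 mm from the centre.
- peg: The empty drying peg: fixed upright turned wooden peg of 33 mm diameter with a flat top (edge chamfered 3 mm over the last 6 mm), 100 mm tall, its foot disc 52 mm wide and 8 mm thick. Origin: centre of its underside, on the board (18 mm above the bench). The cup's inner floor rests on its top, so that the rim ends 16 mm above the peg's underside.
- peg_top (a point): Centre of the flat top of the empty peg, 118 mm above the bench; z up.
- peg_used: The second peg, alike, with a cup already drying on it; 160 mm from the empty one. Which of the two is nearer to the robot varies.
- dry_cup: The cup already drying, mouth down, on the second peg; same kind as the cup, loose. Origin: centre of its closed bottom, which is on top. Leave it alone.
- screen (a joint): Hinge of the dust screen, a plain wooden panel 290 mm long, 130 mm high and 10 mm thick (mass 0.22 kg), in rad: 0 = upright, positive = leaning outwards, away from the pegs. It stays where it is left (stiff hinge, about 0.3 N m); it can lean from -0.7 to 1.1.
- screen_hinge (a point): Middle of the screen's hinge line, 24 mm above the bench, in the panel's mid-plane; x lies along the hinge, z points up the panel, -y is the normal of its outer face (5 mm from the mid-plane).
- screen_edge (a point): Middle of the screen's free edge, 132 mm from the hinge line in the mid-plane.
- bowl: Bystander: steel bowl, 130 mm wide, 50 mm high. Origin: centre of its underside.
- jar: Bystander: white jar, 60 mm wide, 90 mm high. Origin: centre of its underside.
- brush: Bystander: wooden-handled brush lying on the bench. Origin: below its middle.
Mind the look-alikes: they are no part of the job. Leave any purple or red look-alike of the cup alone.

How it is judged:
By the outcome, as a careful person would: the job done as asked, in the order asked, and still so for the second after the job is handed in, with the robot touching nothing.
It also fails if it takes over 56 s, if anything falls off the work surface, if the arm or the gripper's body presses on something with over 40 N, if the wrist force passes 120 N, or if a joint passes its speed limit or range.

## Working session

There is one attempt and no reset: what is moved stays moved. The work goes in short steps, each a Python script; the robot and the scene stay as the last script left them, time stands still between calls to the robot, and variables do not carry over. Pictures are saved under pics/ and viewed, at most 10 in all, crops included, and the job is handed in when it is done.

```bash
mkdir -p pics; python3 - <<'E'
from bench import env,get_image
import cv2,pickle,numpy as np
d={n:get_image(n) for n in("scene","side","wrist")}
pickle.dump(d,open("v0.pkl","wb"))
for n in d:
    cv2.imwrite(f"pics/{n}0.png",d[n]["pixels"]); print(n,d[n]["fx"],d[n]["fy"],d[n]["cx"],d[n]["cy"],[k for k in d[n]],np.round(d[n]["pose"],3).tolist())
print(env.sense()["time_s"],env.sense()["ee_rot"])
E
```

```text
scene 551.5970870044096 551.5970870044096 321.08167792936626 233.08663031719692 ['pixels', 'fx', 'fy', 'cx', 'cy', 'pose'] [[0.755, -0.483, 0.444, 1025.182], [0.656, 0.564, -0.502, -409.895], [-0.008, 0.67, 0.742, 875.506], [0.0, 0.0, 0.0, 1.0]]
side 434.61642080791506 434.61642080791506 314.24444309027194 245.95929567331706 ['pixels', 'fx', 'fy', 'cx', 'cy', 'pose'] [[0.993, 0.075, -0.096, 476.548], [-0.121, 0.524, -0.843, -589.029], [-0.013, 0.848, 0.529, 548.944], [0.0, 0.0, 0.0, 1.0]]
wrist 369.9430967558128 369.9430967558128 321.31216566091456 235.5946801822113 ['pixels', 'fx', 'fy', 'cx', 'cy', 'pose'] [[0.241, 0.938, 0.249, 218.839], [-0.971, 0.234, 0.059, -590.579], [-0.003, -0.256, 0.967, 384.01], [0.0, 0.0, 0.0, 1.0]]
0.15 [-3.11717701e+00 -3.78759430e-01 -4.70776057e-05]
```

View pics/scene0.png

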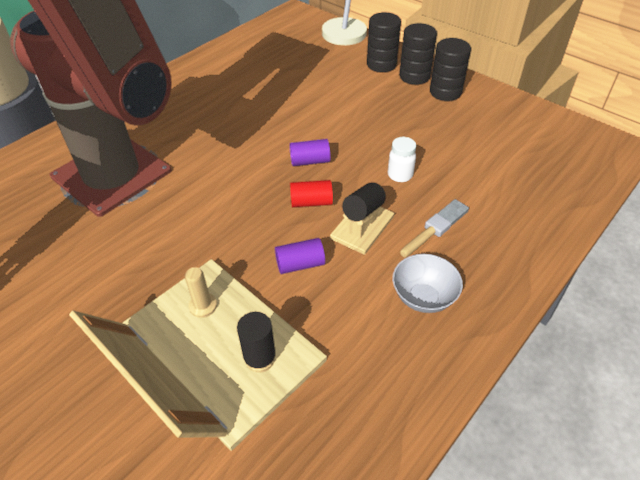

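View pics/side0.png

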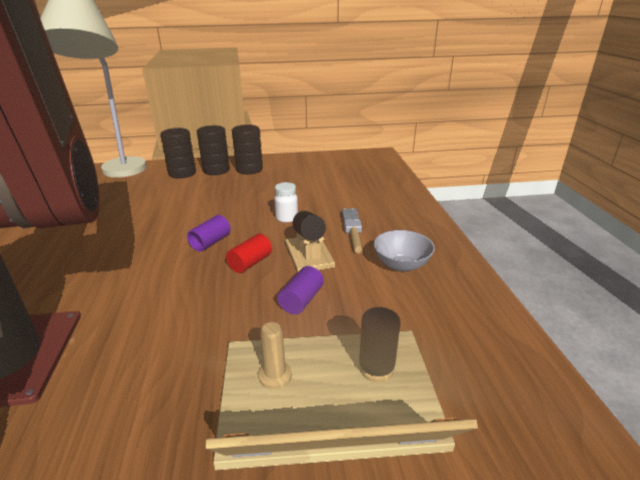

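The scene view shows the empty peg at (198,285), the cup on the second peg at (257,340), and the screen leaning outwards at the lower left. The candidates for the cup are:
- the dark cylinder in the cradle, scene (363,202) / side (309,226)
- the purple cylinders at scene (310,152) and (300,256)
- the red cylinder at scene (311,193)
- the dry cup at scene (257,340)
- the black stacks at the back

Only the dark one in the cradle fits the description. I'll confirm it in enlarged crops.

```bash
python3 - <<'E'
import pickle,cv2,numpy as np
d=pickle.load(open("v0.pkl","rb"))
def crop(n,x,y,w,h,s):
    im=cv2.resize(d[n]["pixels"][y:y+h,x:x+w],None,fx=s,fy=s,interpolation=cv2.INTER_CUBIC)
    for k in range(0,w,10):
        cv2.line(im,(k*s,0),(k*s,8 if (x+k)%50 else 25),(0,255,255),1)
    for k in range(0,h,10):
        cv2.line(im,(0,k*s),(8 if (y+k)%50 else 25,k*s),(0,255,255),1)
    return im
g=lambda im:np.clip(255*(im/255.)**.55,0,255).astype(np.uint8)
a=np.hstack([g(crop("scene",320,170,80,90,5)),g(crop("side",270,190,80,90,5))]);cv2.imwrite("pics/c1.png",a)
a=np.hstack([crop("scene",60,250,270,200,1)]) 
cv2.imwrite("pics/c2.png",np.vstack([crop("scene",60,250,270,200,2)[:,:540],]) )
b=np.vstack([crop("side",200,300,280,170,2)]);a=crop("scene",170,250,80,80,3)
cv2.imwrite("pics/c2.png",np.vstack([np.pad(crop("side",200,310,260,160,2),((0,0),(0,280),(0,0)))[:,:800],np.pad(np.hstack([crop("scene",170,255,70,70,4),crop("side",240,310,70,70,4)]),((0,0),(0,240),(0,0)))]))
E
```

```text
(no output)
```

View pics/c1.png

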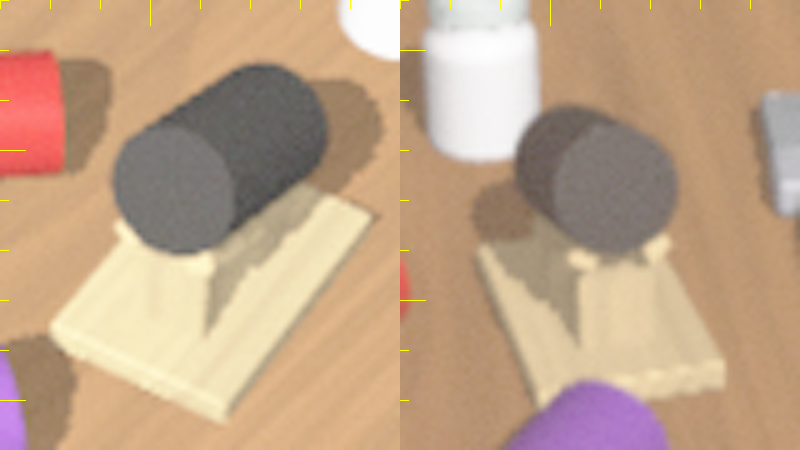

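View pics/c2.png

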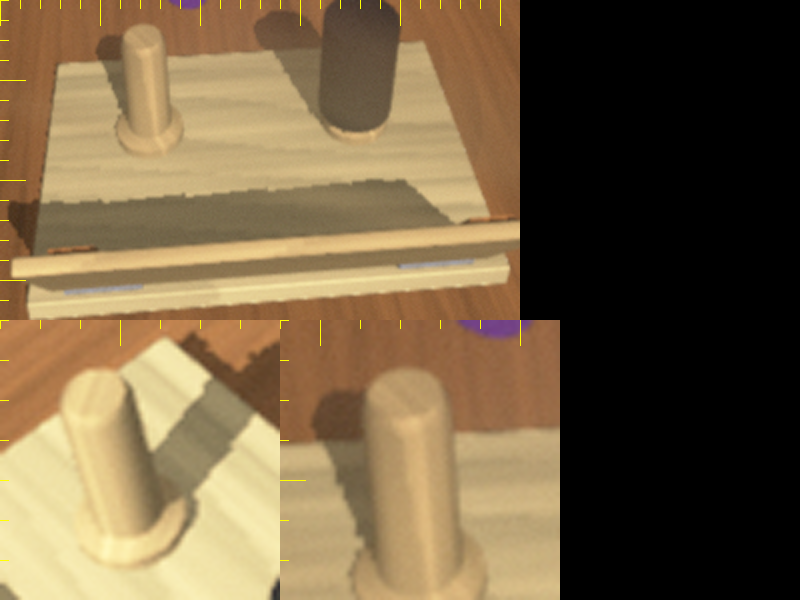

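The crops confirm the dark tumbler in the cradle. Its closed bottom faces both cameras, with its centre at scene (355,208) / side (313,228), and its mouth points away, towards +y. The peg's flat top is at scene (194.5,273.7) / side (272,328.5). I'll triangulate these points and refine both cups with a silhouette fit.

```bash
cat > h.py <<'E'
import numpy as np,cv2
from scipy.optimize import least_squares,minimize
def proj(c,P):
    P=np.atleast_2d(P);T=np.linalg.inv(c["pose"]);q=P@T[:3,:3].T+T[:3,3]
    return np.c_[c["cx"]+c["fx"]*q[:,0]/-q[:,2],c["cy"]+c["fy"]*q[:,1]/q[:,2]]
def ray(c,uv):
    r=c["pose"][:3,:3]@np.array([(uv[0]-c["cx"])/c["fx"],-(uv[1]-c["cy"])/c["fy"],-1]);return c["pose"][:3,3],r
def plane(c,uv,z):
    o,r=ray(c,uv);return o+r*(z-o[2])/r[2]
def tri(obs,x0=(500,-200,80)):
    f=lambda X:np.concatenate([proj(c,X)[0]-uv for c,uv in obs])
    s=least_squares(f,x0);return s.x,np.abs(s.fun).max()
def cyl(o,a,L=90,R=28):
    a=a/np.linalg.norm(a);e=np.cross(a,[.3,.5,.81]);e/=np.linalg.norm(e);g=np.cross(a,e)
    t=np.linspace(0,2*np.pi,40);k=R*(np.outer(np.cos(t),e)+np.outer(np.sin(t),g));return np.r_[o+k,o+L*a+k]
def fit(views,x0,axis):
    # views: (cam,mask); x=(x,y,z,yaw)
    def cost(x):
        s=0
        for c,m in views:
            k=np.zeros(m.shape,np.uint8);h=cv2.convexHull((proj(c,cyl(x[:3],axis(x)))*16).astype(np.int32))
            cv2.fillPoly(k,[h],1,shift=4);s+=1-(k&m).sum()/(k|m).sum()
        return s
    sim=np.array([x0]+[np.add(x0,np.eye(len(x0))[i]*(8 if i<3 else .15)) for i in range(len(x0))])
    r=minimize(cost,x0,method="Nelder-Mead",options=dict(initial_simplex=sim,maxiter=400));return r.x,r.fun
E
python3 - <<'E'
import pickle;from h import *
np.set_printoptions(precision=1,suppress=True)
d=pickle.load(open("v0.pkl","rb"));S,D,W=d["scene"],d["side"],d["wrist"]
P={"cupbot":((354.8,208),(313.2,227.6)),"foot_nr":((365,250.4),(334.8,262.4)),"pegtop":((194.5,273.7),(272,328.5)),
"scrL":((72,313),(207,443)),"scrR":((180,433),(475,426)),"bfl":((210,261),(228.5,342)),"bfr":((326,355),(412.5,331.5))}
for k,(a,b) in P.items(): print(k,*tri([(S,a),(D,b)]))
print("foot nl",plane(S,(330,235.2),14),"fr",plane(S,(394.4,213),14),"fl(side)",plane(D,(285.6,239.6),14))
def mask(c,x,y,w,h):
    m=np.zeros((480,640),np.uint8);p=c["pixels"][y:y+h,x:x+w].astype(int)
    m[y:y+h,x:x+w]=((p.max(2)<75)&(p.max(2)-p.min(2)<22));m=cv2.morphologyEx(m,cv2.MORPH_OPEN,np.ones((3,3)))
    n,l,s,_=cv2.connectedComponentsWithStats(m);return (l==1+s[1:,4].argmax()).astype(np.uint8)
v=[(S,mask(S,335,175,60,50)),(D,mask(D,285,205,50,45))]
c0=tri([(S,P["cupbot"][0]),(D,P["cupbot"][1])])[0]
t=np.radians(20);ax=lambda x:np.array([np.cos(t)*np.cos(x[3]),np.cos(t)*np.sin(x[3]),-np.sin(t)])
print("masks",[m.sum() for _,m in v]);print("cup",*fit(v,[*c0,1.8],ax))
v=[(S,mask(S,230,305,50,65)),(D,mask(D,355,300,50,80))]
print("masks",[m.sum() for _,m in v]);print("dry",*fit(v,[*plane(S,(255,322),142)],lambda x:np.array([0,0,-1.])))
for nm,uv in [("purple",(300,256)),("jar",(401,178)),("bowl",(428,295)),("brush",(405,252)),("p2",(310,152)),("red",(311,193))]: print(nm,plane(S,uv,28 if nm in("purple","p2","red") else 0))
E
```

```text
cupbot [565.3 211.9  93.6] 0.6935643556517164
foot_nr [609.7 194.6  12.1] 0.9028016899542308
pegtop [ 466.8 -113.   115.6] 0.8842338983861282
scrL [ 393.5 -300.9  136.1] 0.5571374578166228
scrR [ 678.7 -314.7  133.8] 2.5698398190886564
bfl [390.6 -31.   17.3] 0.48445698084083233
bfr [708.4 -43.3  16.8] 1.8461241566511717
foot nl [527.6 180.3  14. ] fr [591.9 320.7  14. ] fl(side) [509.5 300.7  14. ]
masks [np.uint64(1041), np.uint64(220)]
cup [565.4 215.8  92.1   1.8] 0.8410120814521024Traceback (most recent call last):
  File "<stdin>", line 16, in <module>
  File "<stdin>", line 11, in mask
ValueError: attempt to get argmax of an empty sequence
```

```bash
python3 - <<'E'
import pickle;from h import *
np.set_printoptions(precision=2,suppress=True)
d=pickle.load(open("v0.pkl","rb"));S,D=d["scene"],d["side"]
print(D["pixels"][[210,226,235,340,245],[300,310,318,380,295]].tolist(),S["pixels"][[320,345],[255,258]].tolist())
def mask(c,x,y,w,h):
    m=np.zeros((480,640),np.uint8);p=c["pixels"][y:y+h,x:x+w].astype(int)
    m[y:y+h,x:x+w]=((p.max(2)<110)&(p.max(2)-p.min(2)<26));m=cv2.morphologyEx(m,cv2.MORPH_OPEN,np.ones((3,3),np.uint8))
    n,l,s,_=cv2.connectedComponentsWithStats(m);return (l==1+s[1:,4].argmax()).astype(np.uint8)
t=np.radians(20);ax=lambda x:np.array([np.cos(t)*np.cos(x[3]),np.cos(t)*np.sin(x[3]),-np.sin(t)])
v=[(S,mask(S,335,175,60,50)),(D,mask(D,285,205,50,45))]
print("masks",[m.sum() for _,m in v]);print("cup",*fit(v,[565.3,211.9,93.6,1.72],ax))
v=[(S,mask(S,230,305,50,65)),(D,mask(D,355,300,50,80))]
print("masks",[m.sum() for _,m in v]);print("dry",*fit(v,[*plane(S,(255,322),142)],lambda x:np.array([0,0,-1.])))
for nm,uv in [("purple",(300,256)),("jar",(401,178)),("bowl",(428,295)),("brush",(405,252)),("p2",(310,152)),("red",(311,193))]: print(nm,plane(S,uv,28 if nm in("purple","p2","red") else 0))
# feasibility
from bench import env,kinematics
from scipy.spatial.transform import Rotation as R
yaw=1.72;dd=np.array([np.cos(yaw),np.sin(yaw),0])
def pose(phi,th,flip):  # tool z = dir*sin th - z cos th
    q=np.array([np.cos(phi),np.sin(phi),0]);z=q*np.sin(th)-np.array([0,0,1])*np.cos(th)
    y=np.cross([0,0,1],q)*flip;x=np.cross(y,z);return R.from_matrix(np.c_[x,y,z]).as_rotvec(),z
a=ax([0,0,0,yaw]);g=np.array([565.3,212.5,93.6])+a*45
for deg in (0,10,20,35,45,60):
  for fl in(1,-1):
    rv,z=pose(yaw,np.radians(deg),fl)
    r=[]
    for tcp in (g+19*z,g+19*z+[0,0,150]): r.append(kinematics.solve_ik(tcp,rv) is not None)
    ok=[]
    for pd in range(-180,180,15):
      rv,z=pose(np.radians(pd),np.radians(deg-70),fl)
      if all(kinematics.solve_ik(np.array([466.8,-113,118+6-45+h])+19*z,rv) is not None for h in(0,130)): ok.append(pd)
    print(deg,fl,r,ok)
E
```

```text
[[60, 93, 140], [59, 64, 74], [62, 67, 75], [60, 80, 101], [67, 95, 116]] [[55, 59, 61], [52, 55, 59]]
masks [np.uint64(1056), np.uint64(677)]
cup [562.78 214.29  91.92   1.7 ] 0.2377267388751142
masks [np.uint64(1654), np.uint64(87)]
dry [ 631.88 -125.62  134.56] 1.0834248394666406
purple [526.35  89.3   28.  ]
jar [529.21 435.61   0.  ]
bowl [764.55 194.99   0.  ]
brush [667.71 255.41   0.  ]
p2 [326.58 342.82  28.  ]
red [422.35 238.97  28.  ]
0 1 [False, False] [-150, -135, -120, -105, -90, -75, -60, -45, -30, -15, 0, 15, 30, 45, 60, 75, 90]
0 -1 [True, True] [-150, -135, -120, -105, -90, -75, -60, -45, -30, -15, 0, 15, 30, 45, 60, 75, 90]
10 1 [False, False] [-165, -150, -135, -120, -105, -90, -75, -60, -45, -30, -15, 0, 15, 30, 45, 60, 75, 90]
10 -1 [True, True] [-150, -135, -120, -105, -90, -75, -60, -45, -30, -15, 0, 15, 30, 45, 60, 75, 90]
20 1 [False, False] [-165, -150, -135, -120, -105, -90, -75, -60, -45, -30, -15, 0, 15, 30, 45, 60, 75]
20 -1 [True, True] [-135, -120, -105, -90, -75, -60, -45, -30, -15, 0, 15, 30, 45, 60, 75, 90, 105]
35 1 [True, False] [-180, -165, -150, -135, -120, -105, -90, -75, -60, -45, -30, -15, 0, 15, 30, 45, 60, 150, 165]
35 -1 [True, True] [-105, -90, -75, -60, -45, -30, -15, 0, 15, 30, 45, 60, 75, 90, 105, 120, 135, 150, 165]
45 1 [True, False] [-180, -165, -150, -135, -120, -105, -90, -75, -60, -45, -30, -15, 0, 15, 30, 45, 60, 135, 150, 165]
45 -1 [True, True] [-180, -105, -90, -75, -60, -45, -30, -15, 0, 15, 30, 45, 60, 75, 90, 105, 120, 135, 150, 165]
60 1 [True, True] [-180, -165, -150, -135, -120, -105, -90, -75, -60, -45, -30, -15, 0, 15, 30, 45, 105, 120, 135, 150, 165]
60 -1 [True, True] [-180, -165, -90, -75, -60, -45, -30, -15, 0, 15, 30, 45, 60, 75, 90, 105, 120, 135, 150, 165]
```

The measurements agree with the text: cup bottom near (564,213,94), peg top (466.8,-113,116), and peg 79.7 mm from the board's centre along x, where 80 is expected. Next I pick up the cup, with the tool tilted 35° along the cup's heading, and lift it.

```bash
cat >> h.py <<'E'
from scipy.spatial.transform import Rotation as Ro
def pose(phi,th,flip=-1):  # tool z = heading*sin th - z cos th
    q=np.array([np.cos(phi),np.sin(phi),0]);z=q*np.sin(th)-np.array([0,0,1])*np.cos(th)
    y=np.cross([0,0,1],q)*flip;x=np.cross(y,z);return Ro.from_matrix(np.c_[x,y,z]).as_rotvec(),z
def st(env,t=""):
    s=env.sense();print(t,"t%.1f"%s["time_s"],np.round(s["position"],1),"F",np.round(s["ft_force"],1),"gap%.1f grip%.0f"%(s["finger_gap"],s["grip_force"]))
    return s
YAW=1.71;TH=np.radians(35);T20=np.radians(20)
AX=np.array([np.cos(T20)*np.cos(YAW),np.cos(T20)*np.sin(YAW),-np.sin(T20)])
G=np.array([564.2,213,93.8])+32*AX
E
python3 - <<'E'
from h import *;from bench import env,jaws,get_image
import pickle
rv,z=pose(YAW,TH)
env.movep(G+19*z-130*z,rv);st(env,"pre")
w=get_image("wrist")
env.move_linear(G+19*z,vel=120);st(env,"at")
jaws.command_gripper(40);st(env,"closed")
p=G+19*z;env.move_linear(p+[0,0,130],vel=120);st(env,"up")
d={n:get_image(n) for n in("scene","side")};d["wrist"]=w;pickle.dump(d,open("v1.pkl","wb"))
im=np.hstack([cv2.resize(d["scene"]["pixels"][100:300,260:460],(400,400)),cv2.resize(d["side"]["pixels"][100:300,230:430],(400,400))])
cv2.imwrite("pics/lift.png",im)
E
```

```text
pre t3.2 [569.2 179.  173.9] F [-0.4 -1.  -0.9] gap86.9 grip0
at t4.5 [559.3 253.3  68.1] F [ 0.8 -0.2  0.1] gap87.3 grip0
closed t5.2 [559.2 253.6  67.6] F [ 2.6  0.7 -0.8] gap56.2 grip30
up t6.4 [557.8 253.5 196.1] F [ 0.4  0.9 -2.7] gap55.9 grip30
```

View pics/lift.png

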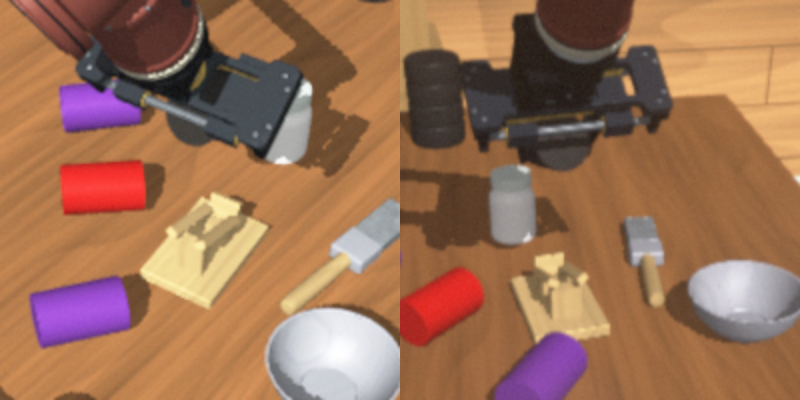

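The cup is out of the cradle and held: gap 56 mm, and the dark disc sits under the gripper in both halves. Next I turn it mouth down above the peg and look.

```bash
cat >> h.py <<'E'
PHI=1.06
E
python3 - <<'E'
from h import *;from bench import env,jaws,get_image
import pickle
rv,z=pose(PHI,TH-np.radians(70))
env.movep(np.array([466.8,-113,250])+19*z,rv);st(env,"above")
env.move_linear(np.array([466.8,-113,201])+19*z,vel=100);env.dwell(.3);st(env,"over")
d={n:get_image(n) for n in("scene","side")};pickle.dump(d,open("v2.pkl","wb"))
im=np.hstack([cv2.resize(d["scene"]["pixels"][195:345,130:260],(400,462),interpolation=2),cv2.resize(d["side"]["pixels"][230:380,210:340],(400,462),interpolation=2)])
im=np.clip(255*(im/255.)**.6,0,255).astype(np.uint8)
cv2.imwrite("pics/over.png",im)
E
```

```text
above t7.9 [ 461.4 -122.   233.9] F [-0.4 -0.7 -2. ] gap56.0 grip30
over t8.8 [ 461.9 -122.6  186. ] F [-0.4  0.2 -2.5] gap55.9 grip30
```

View pics/over.png

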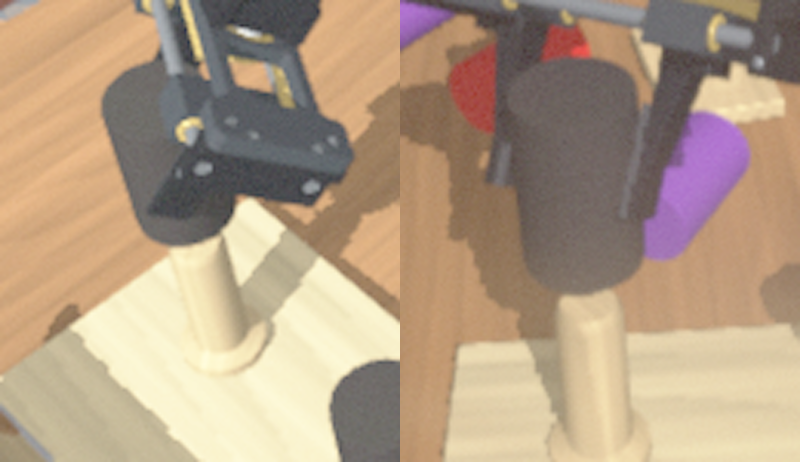

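The cup is held mouth down and upright above the empty peg, with its rim centre at about (584,265) in the right half against the peg axis at about 589. I'll compare these numerically with projected models.

```bash
python3 - <<'E'
from h import *;import pickle
d=pickle.load(open("v2.pkl","rb"));np.set_printoptions(precision=1,suppress=True)
X=np.array([466.8,-113,0])
for n,x0,y0 in(("scene",130,195),("side",210,230)):
    c=d[n];o=np.array([0 if n=="scene" else 400,0]);f=lambda P:(proj(c,P)-[x0,y0])*np.array([400/130,462/150])+o
    r=f(cyl(X+[0,0,233],np.array([0,0,-1.]))); 
    for nm,k in(("bottom",r[:40]),("rim",r[40:])): print(n,nm,"xmin/max",k[:,0].min(),k[:,0].max(),"y",k[:,1].min(),k[:,1].max())
    p=f(cyl(X+[0,0,112],np.array([0,0,-1.]),86,16.5));print(" peg at z112 x",p[:40,0].min(),p[:40,0].max(),"z26",p[40:,0].min(),p[40:,0].max())
    q=f(cyl(X+[0,0,26],np.array([0,0,-1.]),8,26));print(" foot x",q[:40,0].min(),q[:40,0].max(),"ymax",q[:,1].max(),"dpx/dx,dy,dz",*(f(X+[0,0,143]+10*np.eye(3))-f(X+[0,0,143])))
E
```

```text
scene bottom xmin/max 102.85038882559557 212.80775196336805 y 65.67520849290557 145.8535431941634
scene rim xmin/max 138.66005476184037 240.63336963131985 y 176.0771298781811 254.93622714727576
 peg at z112 x 170.35549465638286 228.9989765273278 z26 197.45413025865184 252.37827611026083
 foot x 181.58312100463797 268.1092470862315 ymax 379.7836613809967 dpx/dx,dy,dz [11.8  9.2] [ 13.9 -10.6] [ -3.3 -11.4]
side bottom xmin/max 504.9454342616839 637.4817975296955 y 58.94941813202238 132.74712423404137
side rim xmin/max 524.2275996157182 646.3775240970076 y 218.163670446838 298.79001925499
 peg at z112 x 554.758988045511 624.8043185418877 z26 568.098564444222 633.3863398457404
 foot x 549.2036623579708 652.1309766561658 ymax 486.2070147104935 dpx/dx,dy,dz [21.8 -1.9] [ -0.8 -14.1] [ -1.5 -16.8]
```

The cup and peg share the same small bias, so relative to each other they are within about 2 mm, inside the 7.5 mm clearance. I'll lower the cup, watching the force.

```bash
python3 - <<'E'
from h import *;from bench import env,jaws,get_image
import pickle
rv,z=pose(PHI,TH-np.radians(70))
at=lambda h:np.array([466.8,-112,h])+19*z
f0=env.sense()["ft_force"]
h=201
def go(h,vel):
    env.move_linear(at(h),rv,vel);f=np.array(env.sense()["ft_force"])-f0;return f
for h,v in((180,60),(165,60),(140,80),(115,80),(104,60),(98,40)):
    f=go(h,v);print(h,np.round(f,1))
    if np.linalg.norm(f)>8: break
else:
    while h>82 and f[2]<4:
        h-=1;f=go(h,15)
    env.dwell(.2);print("contact",h,np.round(np.array(env.sense()["ft_force"])-f0,1))
s=st(env,"end")
d={n:get_image(n) for n in("scene","side")};pickle.dump(d,open("v3.pkl","wb"))
im=np.hstack([cv2.resize(d["scene"]["pixels"][225:375,130:260],(400,462),interpolation=2),cv2.resize(d["side"]["pixels"][270:420,210:340],(400,462),interpolation=2)])
cv2.imwrite("pics/down.png",np.clip(255*(im/255.)**.6,0,255).astype(np.uint8))
E
```

```text
180 [-0.2 -0.8 -0.2]
165 [-0.9 -0.5 -0.5]
140 [-0.6 -1.6 -0.1]
115 [ 0.4 -1.  -1.1]
104 [ 0.2 -0.8 -0.8]
98 [-0.9 -1.2 -0.7]
contact 87 [-3.1  0.9  5.6]
end t14.3 [ 461.6 -121.6   72.4] F [-2.9  1.7  4.3] gap56.4 grip30
```

View pics/down.png

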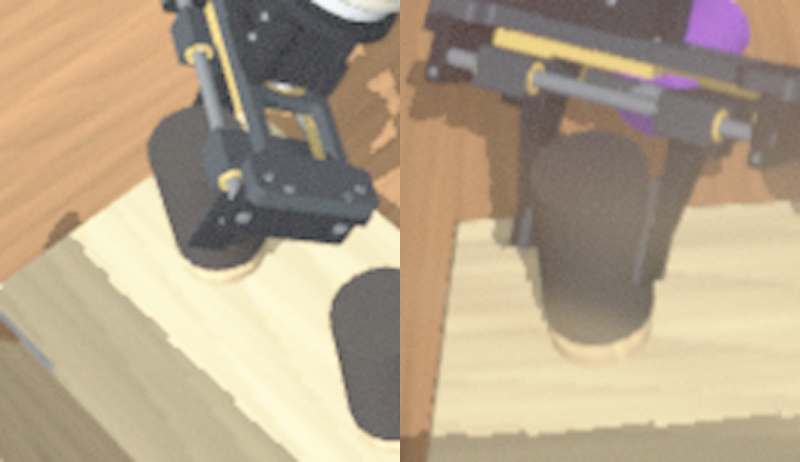

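The cup is over the peg with its rim down at the foot disc, in contact and upright in both halves. I'll let go, retreat, check the cup and measure the screen.

```bash
python3 - <<'E'
from h import *;from bench import env,jaws,get_image,kinematics
import pickle
rv,z=pose(PHI,TH-np.radians(70));p=np.array([466.8,-112,87])+19*z
jaws.command_gripper(87);st(env,"open")
env.move_linear(p-170*z,rv,120);st(env,"back")
B=-0.043
for f in(1,-1):
    r,_=pose(np.pi/2+B,0,f);print(f,[None if (q:=kinematics.solve_ik(np.array([538,y,h]),r)) is None else np.round(q,2) for y,h in((-365,250),(-365,110),(-250,110))])
d={n:get_image(n) for n in("scene","side")};pickle.dump(d,open("v4.pkl","wb"))
im=np.hstack([cv2.resize(d["scene"]["pixels"][240:450,60:340],(400,300),interpolation=2),cv2.resize(d["side"]["pixels"][270:480,200:480],(400,300),interpolation=2)])
cv2.imwrite("pics/rel.png",im)
E
```

```text
open t15.3 [ 461.5 -121.5   71.4] F [ 0.2 -0.2  0.5] gap86.6 grip0
back t16.8 [508.5 -36.7 209.9] F [ 0.1 -0.   0.6] gap86.9 grip0
1 [array([-0.72,  0.26,  1.42,  0.  ,  1.45,  2.47]), array([-0.72,  0.38,  1.55,  0.  ,  1.21,  2.47]), array([-0.57,  0.25,  1.71,  0.  ,  1.18,  2.62])]
-1 [array([-0.72,  0.26,  1.42,  0.  ,  1.45, -0.67]), array([-0.72,  0.38,  1.55,  0.  ,  1.21, -0.67]), array([-0.57,  0.25,  1.71,  0.  ,  1.18, -0.52])]
```

View pics/rel.png

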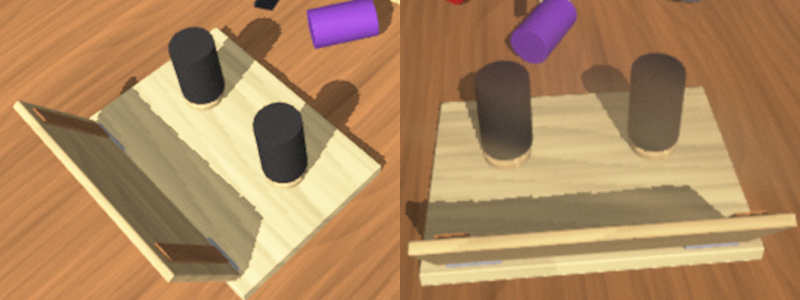

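Both cups stand alike, fully down on their pegs. The screen's free edge, from (410,247) to (795,220) in the right half, still leans outwards. Next I push it with closed, vertical fingers from outside.

```bash
cat >> h.py <<'E'
B=-0.043;N=np.array([-np.sin(B),np.cos(B),0])
H=np.array([541.,-247,0])
RS=pose(np.pi/2+B,0,-1)[0]
def pt(s,z=112): return H+s*N+[0,0,z]   # s: signed distance from the hinge mid-plane, inward +
E
python3 - <<'E'
from h import *;from bench import env,jaws,get_image
import pickle
env.move_linear(np.add(env.sense()["position"],[0,0,110]),vel=200)
env.movep(pt(-125,330),RS);jaws.command_gripper(0)
env.move_linear(pt(-125),RS,180);s=st(env,"out")
f0=np.array(s["ft_force"])
for k in range(-115,-16,5):
    env.move_linear(pt(k),RS,50);f=np.array(env.sense()["ft_force"])-f0
    print(k,np.round(f@N,1),end=" ")
    if abs(f@N)>15: break
st(env,"\nend")
d={n:get_image(n) for n in("scene","side")};pickle.dump(d,open("v5.pkl","wb"))
im=np.hstack([cv2.resize(d["scene"]["pixels"][240:450,60:340],(400,300),interpolation=2),cv2.resize(d["side"]["pixels"][270:480,200:480],(400,300),interpolation=2)])
cv2.imwrite("pics/scr.png",im)
E
```

```text
out t21.8 [ 536.4 -372.6  113.5] F [ 0.1 -0.3  0.2] gap0.3 grip0
-115 -0.1 -110 0.2 -105 -0.5 -100 0.2 -95 -1.2 -90 0.7 -85 0.1 -80 -0.4 -75 -1.9 -70 -3.4 -65 -4.2 -60 -2.9 -55 -1.6 -50 -1.0 -45 -1.0 -40 -0.2 -35 -0.7 -30 0.3 -25 -0.6 -20 0.3 
end t26.9 [ 540.1 -266.4  111.8] F [-0.1  0.   0.6] gap0.4 grip0
```

View pics/scr.png

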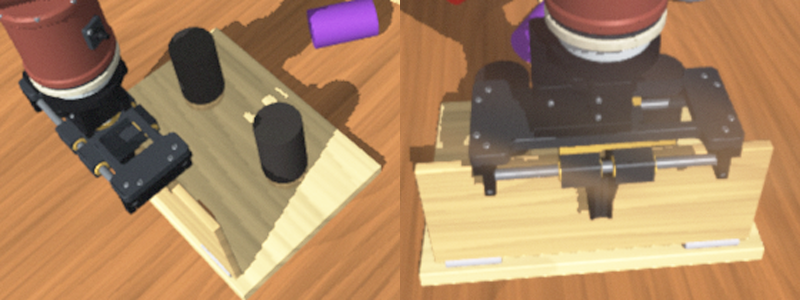

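The screen stands near upright, with its top edge from (418,165) to (772,143) in the right half. The contact force faded before the end of the push, so I'll back off and measure its angle.

```bash
python3 - <<'E'
from h import *;from bench import env,jaws,get_image
import pickle
env.move_linear(pt(-110),RS,120);env.move_linear(pt(-110,330),RS,200);env.dwell(.2);st(env)
d={n:get_image(n) for n in("scene","side","wrist")};pickle.dump(d,open("v6.pkl","wb"))
c=d["side"];X=np.array([np.cos(B),np.sin(B),0])
def P(a,u,r,t): # along hinge, up panel, inward thickness
    return H+[0,0,24]+u*X+(-np.sin(a)*r+np.cos(a)*t)*N+np.array([0,0,np.cos(a)*r+np.sin(a)*t])
for a in(-.3,-.2,-.1,0,.1,.2,.3):
    print(a,*[np.round(proj(c,P(a,u,132,t))[0],1) for u in(-145,145) for t in(-5,5)],"scene",*[np.round(proj(d["scene"],P(a,u,132,t))[0],1) for u in(-145,145) for t in (-5,5)])
def crop(n,x,y,w,h,s):
    im=cv2.resize(d[n]["pixels"][y:y+h,x:x+w],None,fx=s,fy=s,interpolation=2)
    for k in range(0,w,10): cv2.line(im,(k*s,0),(k*s,8 if (x+k)%50 else 22),(0,0,255),1)
    for k in range(0,h,10): cv2.line(im,(0,k*s),(8 if (y+k)%50 else 22,k*s),(0,0,255),1)
    return im
cv2.imwrite("pics/last.png",np.vstack([crop("side",200,350,200,100,3),crop("scene",80,300,200,140,2)[:, :].repeat(1,0) if 0 else np.pad(np.hstack([crop("side",400,350,80,95,3),crop("scene",90,290,120,95,3)]),((0,0),(0,0),(0,0)))]))
E
```

```text
t29.4 [ 535.9 -356.6  328.5] F [-0.6 -0.1  0.2] gap0.5 grip0
-0.3 [215.2 363.8] [216.4 359.7] [450. 348.] [447.  344.2] scene [120.2 273.6] [125.6 271.4] [233.8 384.1] [239.2 380.6]
-0.2 [213.6 370.5] [214.8 365.3] [453.9 354. ] [450.9 349.3] scene [113.  277.1] [118.5 274.4] [226.5 389.4] [232.1 385.3]
-0.1 [212.1 378.3] [213.3 372.3] [458.  361.2] [454.9 355.6] scene [105.7 281.2] [111.2 278. ] [219.1 395.3] [224.7 390.8]
0 [210.7 387.4] [211.8 380.4] [462.1 369.6] [459.  363.1] scene [ 98.6 285.9] [104.  282.3] [211.7 401.8] [217.3 396.8]
0.1 [209.4 397.7] [210.4 389.8] [466.1 379.2] [463.  371.8] scene [ 91.6 291.1] [ 96.9 287.1] [204.3 408.8] [209.9 403.5]
0.2 [208.2 409.1] [209.1 400.4] [470.1 389.8] [467.1 381.6] scene [ 84.9 296.8] [ 90.  292.5] [197.  416.2] [202.5 410.6]
0.3 [207.1 421.5] [207.9 412. ] [473.8 401.4] [471.  392.5] scene [ 78.6 302.9] [ 83.4 298.3] [190.1 423.9] [195.3 418.1]
```

View pics/last.png

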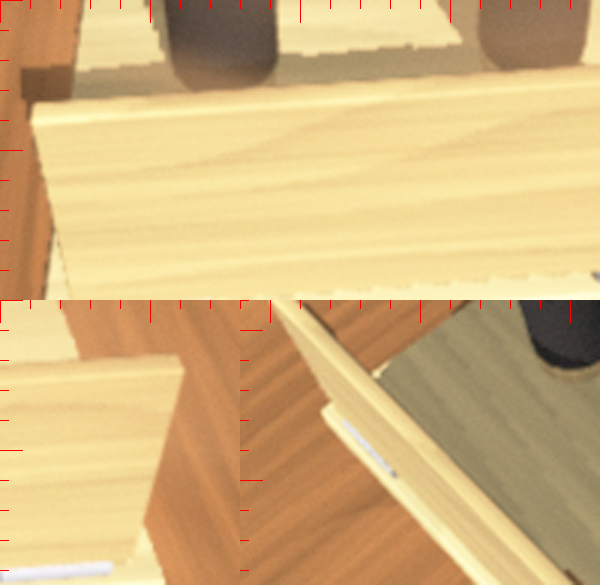

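Side view: the top-edge corners at (211,384)/(211,391) and (460,368)/(461,373) imply a lean of about +0.045. The scene view implies about +0.01. A residual outward lean of about 0.03 remains, consistent with the finger having stopped 4–5 mm short. I'll nudge it 4 mm further and track the edge row in code.

```bash
python3 - <<'E'
from h import *;from bench import env,jaws,get_image
import pickle
old=pickle.load(open("v6.pkl","rb"))
env.move_linear(pt(-60,112),RS,250);env.move_linear(pt(-24),RS,80)
env.move_linear(pt(-15.5),RS,20);env.dwell(.2);s=st(env,"push");print("s",(np.array(s["position"])-H)@N)
env.move_linear(pt(-60),RS,100);env.move_linear(pt(-90,330),RS,250);env.dwell(.2);st(env)
d={n:get_image(n) for n in("scene","side")};pickle.dump(d,open("v7.pkl","wb"))
# shift of the panel's top edge strip between the two side and scene views
for n,(x,y,w,h) in dict(L=("side",)+(0,)*0 or (216,376,30,20),R=(425,362,30,18)).items():
    t=old["side"]["pixels"][y:y+h,x:x+w];r=d["side"]["pixels"][y-20:y+h+15,x-6:x+w+6]
    m=cv2.matchTemplate(r,t,cv2.TM_CCOEFF_NORMED);_,v,_,l=cv2.minMaxLoc(m);print(n,"dv",l[1]-20,"du",l[0]-6,round(v,3))
for x in(225,440):
    for q in(old,d): print(x,q["side"]["pixels"][360:398,x-2:x+3].mean((1,2)).astype(int).tolist())
E
```

```text
push t31.9 [ 540.4 -262.6  112.1] F [-1.  -1.6  0.8] gap1.0 grip1
s -15.648072708427879
 t33.7 [ 536.7 -336.3  328. ] F [0.1 0.3 0.5] gap0.5 grip0Traceback (most recent call last):
  File "<stdin>", line 9, in <module>
ValueError: not enough values to unpack (expected 4, got 1)
```

```bash
python3 - <<'E'
from h import *;import pickle
old=pickle.load(open("v6.pkl","rb"));d=pickle.load(open("v7.pkl","rb"))
for x,y,w,h in((216,376,30,20),(425,362,30,18)):
    t=old["side"]["pixels"][y:y+h,x:x+w];r=d["side"]["pixels"][y-20:y+h+15,x-6:x+w+6]
    _,v,_,l=cv2.minMaxLoc(cv2.matchTemplate(r,t,cv2.TM_CCOEFF_NORMED));print("dv",l[1]-20,"du",l[0]-6,round(v,3))
for x in(228,440):
    for q in(old,d): print(x,q["side"]["pixels"][360:398,x-2:x+3].mean((1,2)).astype(int).tolist())
E
```

```text
dv -3 du 1 0.983
dv -2 du -1 0.988
228 [192, 194, 196, 196, 195, 198, 202, 204, 203, 203, 203, 205, 202, 177, 149, 144, 142, 139, 131, 131, 132, 132, 136, 177, 202, 207, 212, 218, 228, 232, 223, 206, 204, 205, 206, 208, 207, 205]
228 [193, 195, 198, 196, 196, 199, 204, 205, 205, 201, 176, 146, 142, 144, 147, 147, 142, 139, 133, 132, 148, 182, 202, 208, 215, 225, 233, 228, 211, 205, 206, 208, 208, 209, 208, 208, 209, 209]
440 [151, 150, 150, 150, 149, 148, 150, 148, 149, 170, 187, 192, 196, 203, 212, 212, 203, 204, 205, 202, 201, 201, 201, 202, 200, 196, 195, 198, 198, 197, 199, 199, 198, 200, 199, 199, 203, 207]
440 [151, 149, 150, 149, 149, 149, 162, 177, 186, 193, 197, 206, 211, 206, 203, 205, 205, 203, 202, 202, 203, 204, 200, 196, 197, 199, 198, 197, 200, 200, 200, 200, 199, 200, 203, 208, 210, 209]
```

The edge moved by 2.5 px, about -0.03 rad. The two views now bracket upright: +0.017 from the side, about -0.02 from the scene. The arm is clear, so I'm handing in.

```bash
python3 -c "
from bench import env
print(env.sense()['time_s'],env.sign_off())"
```

```text
the job is handed in; nothing more can be done
33.8417 None
```

The job is handed in at 33.8 s: the cup rests mouth down on the empty peg, the screen stands upright to within about 0.02 rad by my camera measurements, and nothing else was moved; the judge returned no verdict.

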